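# Refill the filter head and hold its bayonet lid half turned

## Task

One of the filter head's three pockets is empty: put a spare cartridge from the rack fully home in it, upright, leaving every pocket filled and the other things on the bench undisturbed. Then lower the bayonet lid's lugs through the slots, turn the lid clockwise, seen from above, halfway to the lock (each rib about at its round stud), never so far that the lock clicks. Finish while still gripping the lid, fully down, and holding it at the halfway point against its spring.

Things in the scene. Friction and masses are not known exactly. Their poses are not given: they have to be found in the camera images.
- filter_head: aluminium filter head fixed to the bench: block 124 x 124 x 44.5 mm high, brass ports on two sides. Origin: centre of its underside, z up. In its top a round well about that axis, 110 mm across, floor 30 mm above the bench, with three round pockets 23 mm across and 18 mm deep, 28 mm from the axis at 60, 180, -60 degrees from the head's x. Cartridges stand up out of the well.
- slot (a point): middle of one of three slots in the flange round the well's mouth, 51 mm from the axis, at the top face (44.5 mm up). The slots, 19 mm wide, lie at 0 (this one), 120 and -120 degrees from the head's x; the lid's lugs enter here. The flange (underside 38.5 mm above the bench, inner diameter 95.5 mm) covers the lugs once turned.
- half_mark (a point): round brass stud, 6 mm, on the flange, 0.66 rad clockwise (from above) of that slot: the halfway mark. One follows each slot. A dark square bar, 1.29 rad clockwise of each slot, marks the lock.
- catch (a joint): sprung catch under the flange, turned by the lid's lugs: 0 at rest, grows clockwise seen from above, hard stop 1.22 rad. A lid entered mid-slot first turns freely about 0.08 rad, then takes the catch along: it reads the lid's turn less 0.08. About 0.59 is halfway; beyond 0.95 the lock has clicked. The spring pushes back (0.015 N m + 0.15 N m per rad): a lid let go turns back.
- lid: white cap, 92 mm across (105 over lugs), 52 mm high, open below, hollow 49 mm deep, about 0.16 kg. Origin: centre of its underside, z up. Bar handle on top: 64 mm along its x, 14 mm wide, 52 to 84 mm up. Three lugs 14 mm wide, 6 mm high at its foot at 0, 120, -120 degrees from x, a rib above each; any lug fits any slot. Seated, its origin is 30 mm above the bench on the head's axis.
- rack: grey block 60 x 110 x 30 mm fixed to the bench, origin at the centre of its underside; two pockets like those of the filter head at y = -27 and +27 mm of its frame (floor 12 mm above the bench) hold the two spare cartridges at the start.
- seat_0: rubber seal on the floor of one of the filter head's three pockets; origin at the centre of the pocket's floor, 12 mm above the bench, z up. Which pocket has this name varies.
- seat_1: rubber seal on the floor of one of the filter head's three pockets; origin at the centre of the pocket's floor, 12 mm above the bench, z up. Which pocket has this name varies.
- seat_2: rubber seal on the floor of one of the filter head's three pockets; origin at the centre of the pocket's floor, 12 mm above the bench, z up. Which pocket has this name varies.
- cartridge_0: white filter cartridge, 20 mm across up to 56 mm, then a 12 mm neck, 62 mm high in all, 30 g; origin at the centre of its underside, z up. All four are alike: two stand in pockets of the filter head, two are spares in the rack; which is which varies.
- cartridge_1: white filter cartridge, 20 mm across up to 56 mm, then a 12 mm neck, 62 mm high in all, 30 g; origin at the centre of its underside, z up. All four are alike: two stand in pockets of the filter head, two are spares in the rack; which is which varies.
- cartridge_2: white filter cartridge, 20 mm across up to 56 mm, then a 12 mm neck, 62 mm high in all, 30 g; origin at the centre of its underside, z up. All four are alike: two stand in pockets of the filter head, two are spares in the rack; which is which varies.
- cartridge_3: white filter cartridge, 20 mm across up to 56 mm, then a 12 mm neck, 62 mm high in all, 30 g; origin at the centre of its underside, z up. All four are alike: two stand in pockets of the filter head, two are spares in the rack; which is which varies.
- screwdriver: bystander, to be left alone: screwdriver, 170 mm, lying between the left side things and the filter head
- lock_ring: bystander, to be left alone: grey plastic ring, 52 mm across, 14 mm high, right of the filter head
- screw_cup: bystander, to be left alone: small white open cup, 68 mm across, 28 mm high
- flux_jar: bystander, to be left alone: amber jar with a black cap, 56 mm across, 60 mm high
- wrench: bystander, to be left alone: steel wrench, 150 mm, lying flat near the robot
- pump_head: bystander, to be left alone: black and steel pump head, 54 mm across, 65 mm high
- relay_block: bystander, to be left alone: grey block, 60 x 40 x 28 mm
There are look-alikes about, which are no part of the job. Leave any purple look-alike of the cartridge_3 alone. What is shaped like the lid but blue or yellow is not meant.

How it is judged:
By the outcome, as a careful person would: the job done as asked, in the order asked, and still so for the second after the job is handed in, while the arm keeps its last pose, push and grip.
It also fails if it takes over 64 s, if anything falls off the work surface, if the arm or the gripper's body presses on something with over 40 N, if the wrist force passes 120 N, or if a joint passes its speed limit or range.

## Robot

A 6-joint arm with a two-finger parallel gripper is mounted at the origin on the work surface. World frame = base frame: x ahead of the robot, y to its left, z up, the work surface at z = 0. Lengths are in m, angles in rad, forces in N, time in s.
With the tool pointing down it reaches from about 0.425 to 0.95 m from the base axis. Payload 3.5 kg.
Tool frame: the origin (TCP) lies between the finger pads; the fingertips stand 22 mm ahead of it and the grasp point (between the pads) lies 3 mm ahead of it (ctrl.nose_length is the z of the fingertips in the tool frame, in m); z points along the fingers, y is the line along which they close (so a half turn about z gives the same grasp; the last joint's range is limited). The gripper opens to 85 mm and grips with 20 to 120 N. Pads are 22 mm wide; open, the fingers measure 114 mm over their backs; the gripper's body (76 mm by 85 mm) begins 54 mm behind the grasp point. The pads swing forward as they close: fully open they stand 13 mm farther back than shut.
Start: joints at [1.111, 0.286, 1.577, -0, 1.279, -0.15], TCP at [0.206, 0.643, 0.253] pointing down, gripper open.
Joint ranges: [-2.77, 2.77], [-0.9, 2.22], [0.21, 2.48], [-1.53, 4.67], [0.24, 2.81], [-2.84, 2.84]. Speed limits (rad/s): [2.79, 2.79, 3.14, 3.14, 3.14, 3.14].

## Interface

Orientations are given as a unit quaternion [x, y, z, w].
In Python, from plant import ctrl gives the robot as it stands. The module is installed in compiled form; this text tells all that it offers.
- The arm moves only by the tool send_rows, never from a script. Its argument "rows" is text: rows parted by semicolons, each of 7 numbers parted by spaces: the turn, a rotation vector about the tool's x, y, z in normalised numbers (1 is 180 degrees), then the shift along the tool's x, y, z in shares of 400 mm (1.0 is 400 mm), then the opening, from -1 (shut) to 1 (fully open). A call has 1 to 8 rows; each row is the pose to reach, as a shift and turn from the pose commanded when the call began, along the tool's axes at that moment; what a row does not reach only later rows make up. A row lasts 1/8 s, in which the tool goes at most 62.5 mm and 10.7 degrees, less where a joint would pass 70% of its speed; a pose out of reach is approached as far as the arm can. No shift or turn number may pass 1 either way. A call with a gripper value outside its range is refused whole. The fingers move at their own pace and stop on an object; "grip_force" is the grip in N (left out, the last holds). Time passes only in rows, so rows that repeat a pose let the fingers close. It gives the time, the measured TCP pose, the force, the opening and the grip force at its end, in the units of the state.
- ctrl.get_state(): the state, without advancing time (a new reading comes with each control period).
- ctrl.read_camera(name): name is "side" or "top" or "wrist"; returns a dict with "color" (480x640x3 uint8, red, green, blue), "fx", "fy", "cx", "cy" (pixels), "extrinsics" (4x4, takes a point from world to camera coordinates). Camera axes: x right, y down, z forward; pixel columns grow to the right and rows downward; lengths in m; the calibration is good to about 2 mm. A picture is of the moment at which its call begins. There is no depth.
- ctrl.sign_off(): hands the job in; it is judged then, once.
Trained networks look in a picture, given as the dict that the camera call returned (one of the last four; its "shot" number tells which), for a name from the list of things; names that differ only in an ending like _2 or _b are one class to them, and where a whole thing is asked for, a point or a joint stands for the part that bears it (a point fixed in the world has none). Each returns a list of dicts, best first, with "p" (0 to 1); they miss things now and then, are a little off and sometimes report something else, mostly with a low value. They report only what shows in the picture. A call takes as long as a camera call. They do not tell look-alikes from the thing itself.
- ctrl.look_for(picture, target): "position" ([x, y, z] in m, in the coordinates of the camera as it stood for that picture, good to about 4 mm: the middle of the surface that is visible of it).
The state is a dict: "time": time; "qpos": joint angles; "dq": joint speeds; "joint_efforts": joint torques, N m; "eef_pos": TCP position; "tcp_rot": TCP orientation; "contact_force": force on the tool from outside, world axes, zero at the start; "wrist_torque": the same for the moment, N m; "opening": opening from 0.0 (shut) to 1.0 (fully open); "finger_force": force on a finger pad.
Only numpy, scipy, OpenCV 4.12 (cv2) and the standard library are available. Lean on these libraries where they do the work, as an engineer would, in place of code of your own. Each camera call takes 0.05 s, during which the arm holds its last target. There are 200 camera calls.

## Working session

There is one attempt and no reset: what is moved stays moved. The work goes in short steps, Python scripts to look and compute and a tool call to move; the robot and the scene stay as the last step left them, time stands still between calls to the robot, and variables do not carry over. Pictures are saved under pics/ and viewed, at most 10 in all, crops included, and the job is handed in when it is done.

Besides the shell and the picture viewer there is one more tool, called after "Call:" in YAML: its name, and indented under it one key for each argument. send_rows: Moves the arm, as the interface text tells. Its arguments: {"type":"object","properties":{"rows":{"type":"string"},"grip_force":{"type":"number"}},"required":["rows"]}

```bash
mkdir -p pics; cat > h.py <<'E'
import numpy as np, cv2, json
from plant import ctrl
from scipy.spatial.transform import Rotation as R
def towld(c,p):
    E=np.array(c["extrinsics"]); return E[:3,:3].T@(np.array(p)-E[:3,3])
def proj(c,P):
    E=np.array(c["extrinsics"]); q=E[:3,:3]@np.array(P)+E[:3,3]; return np.array([c["fx"]*q[0]/q[2]+c["cx"],c["fy"]*q[1]/q[2]+c["cy"]])
def atz(c,uv,z):
    E=np.array(c["extrinsics"]); o=-E[:3,:3].T@E[:3,3]
    d=E[:3,:3].T@np.array([(uv[0]-c["cx"])/c["fx"],(uv[1]-c["cy"])/c["fy"],1]); return o+d*(z-o[2])/d[2]
def save(c,n): cv2.imwrite(f"pics/{n}.png",cv2.cvtColor(c["color"],cv2.COLOR_RGB2BGR))
def find(c,names):
    for n in names:
        for r in ctrl.look_for(c,n):
            print(n,round(r["p"],2),np.round(towld(c,r["position"])*1000).astype(int),np.round(proj(c,towld(c,r["position"]))).astype(int))
def st():
    s=ctrl.get_state(); print({k:np.round(s[k],4).tolist() for k in s}); return s
E
python3 - <<'E'
from h import *
st(); print(ctrl.nose_length)
N=["filter_head","slot","half_mark","lid","rack","seat_0","cartridge_0"]
for v in ["top","side"]:
    c=ctrl.read_camera(v); save(c,v+"0"); print(v,c["fx"],np.round(c["extrinsics"],3).tolist()); find(c,N)
a=cv2.imread("pics/top0.png");
E
```

```text
{'time': 0.0, 'qpos': [1.111, 0.2872, 1.5782, 0.0, 1.2786, -0.15], 'dq': [-0.0003, -0.001, 0.0002, 0.0007, -0.0005, 0.0013], 'joint_efforts': [-0.0004, -40.5991, -29.2626, -0.0002, 0.0059, 0.0], 'eef_pos': [0.2055, 0.6423, 0.2519], 'tcp_rot': [0.1543, 0.988, -0.0011, -0.0004], 'contact_force': [0.4118, 0.2171, -0.1523], 'wrist_torque': [0.008, 0.0029, -0.0098], 'finger_force': 0.0, 'opening': 0.9998}
0.022
top 535.7969838269595 [[0.013, -1.0, 0.01, -0.067], [-0.993, -0.014, -0.113, 0.572], [0.113, -0.008, -0.994, 1.273], [0.0, 0.0, 0.0, 1.0]]
filter_head 0.96 [574   2  44] [292 235]
slot 0.85 [574   2  49] [292 235]
half_mark 0.98 [575   0  43] [292 235]
lid 0.88 [ 509 -292   51] [414 263]
lid 0.86 [ 472 -431   53] [472 280]
lid 0.69 [ 753 -332   26] [427 166]
lid 0.68 [ 362 -291   53] [414 326]
rack 0.77 [496 293  25] [171 266]
rack 0.7 [498 261  68] [180 264]
rack 0.67 [566 -19  10] [300 240]
seat_0 0.54 [565 -21   8] [301 240]
cartridge_0 0.6 [593  14  68] [286 226]
cartridge_0 0.54 [500 318  66] [156 263]
cartridge_0 0.5 [440  -2  54] [292 291]
cartridge_0 0.43 [498 261  71] [180 264]
cartridge_0 0.42 [428  95  58] [251 295]
cartridge_0 0.15 [ 708 -134   63] [348 180]
side 492.2656156682948 [[0.731, -0.682, 0.012, -0.446], [-0.409, -0.452, -0.793, 0.273], [0.546, 0.574, -0.61, 0.783], [0.0, 0.0, 0.0, 1.0]]
filter_head 0.65 [553 -14  35] [303 254]
slot 0.56 [552 -13  33] [302 254]
slot 0.36 [482 264  34] [203 212]
slot 0.27 [ 392 -140    7] [283 334]
half_mark 0.78 [555 -10  32] [303 253]
lid 0.75 [ 498 -315   51] [396 342]
lid 0.59 [ 349 -311   52] [332 390]
lid 0.57 [ 461 -450   53] [449 404]
lid 0.26 [713 128  21] [313 205]
rack 0.87 [483 265  31] [204 213]
cartridge_0 0.81 [424  87  36] [226 257]
cartridge_0 0.64 [552 -13  34] [302 254]
cartridge_0 0.59 [552  22  63] [291 236]
cartridge_0 0.53 [437  -9  42] [258 274]
cartridge_0 0.51 [497 261  57] [208 202]
cartridge_0 0.5 [598   2  55] [313 235]
```

View pics/top0.png

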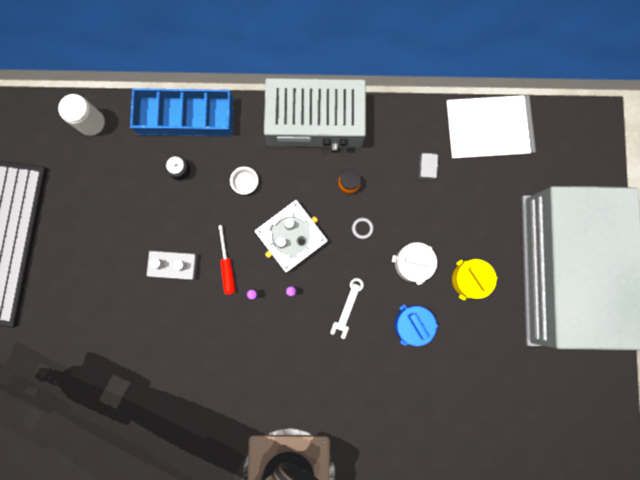

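View pics/side0.png

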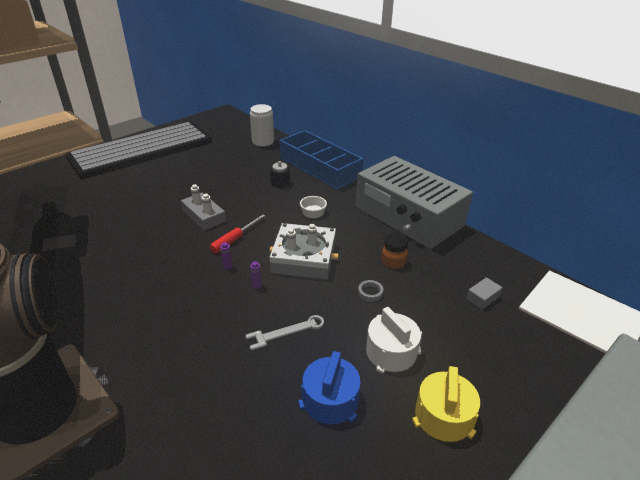

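White lid-shaped thing at top (414,263) is the lid. The blue one (416,326) and yellow one (474,279) are excluded by colour. The spares are the white cartridges in the rack, top (156,263) and (180,264). The purple ones at (252,294) and (291,291) are look-alikes. The empty pocket is at about (301,240).

```bash
cat >> h.py <<'E'
def plan(P,yawy=None):
    """row numbers to TCP position P, tool-y yaw in rad (mod pi, nearest)"""
    s=ctrl.get_state(); r=R.from_quat(s["tcp_rot"]); M=r.as_matrix()
    sh=M.T@(np.array(P)-s["eef_pos"])*1000
    if yawy is None: print("shift",np.round(sh,1)); return
    cur=np.arctan2(M[1,1],M[0,1]); d=(yawy-cur+np.pi/2)%np.pi-np.pi/2
    c,q=np.cos(cur+d),np.sin(cur+d)
    T=np.array([[-q,c,0],[c,q,0],[0,0,-1.]])
    if T[:,0]@M[:,0]<0: pass
    rv=np.degrees((r.inv()*R.from_matrix(T)).as_rotvec())
    print("rot",np.round(rv,1),"shift",np.round(sh,1),"q6",s["qpos"][5])
E
python3 - <<'E'
from h import *
a=cv2.imread("pics/top0.png")
f=lambda x,y,w,h,k:cv2.resize(a[y-h:y+h,x-w:x+w],None,fx=k,fy=k,interpolation=cv2.INTER_CUBIC)
o=np.hstack([np.vstack([f(170,264,32,24,6),f(416,263,32,24,6)]),np.zeros((576,10,3),np.uint8),cv2.resize(f(292,236,40,48,5),(400,480))[0:480].repeat(1,0).copy() if 0 else cv2.copyMakeBorder(f(292,236,40,48,5),0,96,0,0,cv2.BORDER_CONSTANT)])
print(o.shape);cv2.imwrite("pics/crop0.png",o)
plan([0.46,0.27,0.27],np.pi/2)
E
```

```text
(576, 794, 3)
rot [ -0.    0.  -17.7] shift [-355.8 -277.6  -16.6] q6 -0.14999836036036476
```

View pics/crop0.png

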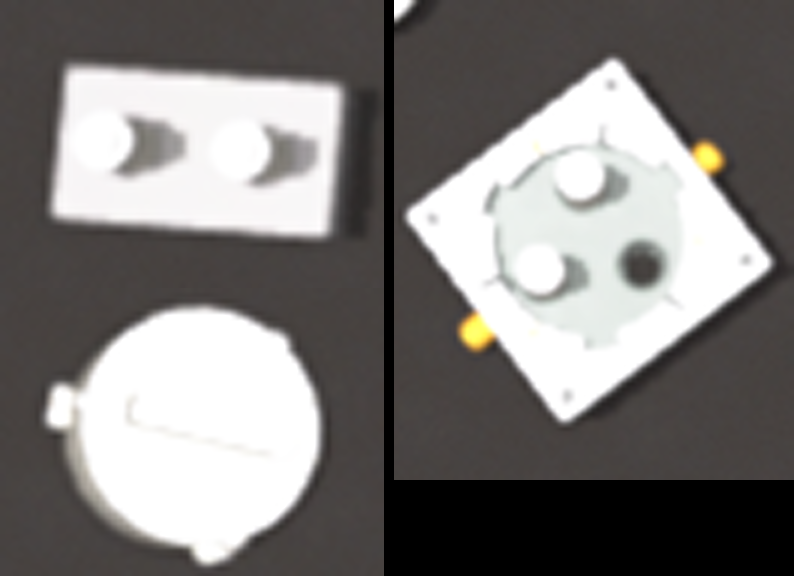

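The crop confirms the rack's two white spares (top (155,264) and (178,265)), the white lid, and the empty pocket (301,241). I'll move the wrist camera over the rack.

Units first: shifts go in shares of 400 mm and turns go in shares of 180 degrees. So -356 mm / 400 = -0.89, -180 mm / 400 = -0.45, 76 degrees / 180 = 0.4222.

Call:
send_rows:
  rows: "0 0 0.0556 -0.1125 -0.0875 -0.005 1;0 0 0.1111 -0.225 -0.175 -0.01 1;0 0 0.1667 -0.3375 -0.2625 -0.015 1;0 0 0.2222 -0.45 -0.35 -0.02 1;0 0 0.2778 -0.5625 -0.4375 -0.025 1;0 0 0.3333 -0.675 -0.525 -0.03 1;0 0 0.3778 -0.7875 -0.6125 -0.035 1;0 0 0.4222 -0.89 -0.695 -0.04 1"
  grip_force: 25

```text
time: 1.8
eef_pos: [0.461, 0.2679, 0.2698]
tcp_rot: [0.732, 0.682, 0.0, 0.0]
contact_force: [0.6, -0.1, 0.8]
opening: 1.003
finger_force: 0.0
```

```bash
python3 - <<'E'
from h import *
s=st(); c=ctrl.read_camera("wrist"); save(c,"w1"); print(c["fx"],c["cx"],c["cy"],np.round(c["extrinsics"],3).tolist())
find(c,["rack","cartridge_0"])
c=ctrl.read_camera("top"); 
for uv in [(155,263.7),(177.7,265.3)]: print(atz(c,uv,.074))
print(atz(c,(301.3,241),.012),atz(c,(301.3,241),.030))
E
```

```text
{'time': 1.8, 'qpos': [0.336, -0.042, 1.9072, -0.0, 1.2754, 0.4064], 'dq': [-0.7857, -0.0017, -0.0284, 0.0017, 0.0274, 0.3261], 'joint_efforts': [3.0501, -28.1115, -28.7112, -0.0285, 0.0716, -0.1817], 'eef_pos': [0.461, 0.2679, 0.2698], 'tcp_rot': [0.7316, 0.6818, 0.0004, 0.0002], 'contact_force': [0.628, -0.1489, 0.7879], 'wrist_torque': [-0.0227, -0.0188, -0.0059], 'finger_force': 0.0, 'opening': 1.0026}
372.3382990762985 316.7795196356016 243.69184931834266 [[0.998, -0.07, 0.0, -0.442], [-0.066, -0.953, 0.297, 0.241], [-0.02, -0.296, -0.955, 0.483], [0.0, 0.0, 0.0, 1.0]]
rack 0.85 [492 297  30] [346 176]
cartridge_0 0.94 [441   6  23] [314 420]
cartridge_0 0.8 [496 319  67] [352 154]
cartridge_0 0.77 [499 269  63] [358 211]
cartridge_0 0.77 [554  31  58] [416 420]
cartridge_0 0.66 [547  41  27] [403 393]
cartridge_0 0.64 [430  99  43] [298 365]
[0.498269   0.31878466 0.074     ]
[0.4952623  0.26565752 0.074     ]
[ 0.56304077 -0.02118385  0.012     ] [ 0.56115894 -0.02155712  0.03      ]
```

View pics/w1.png

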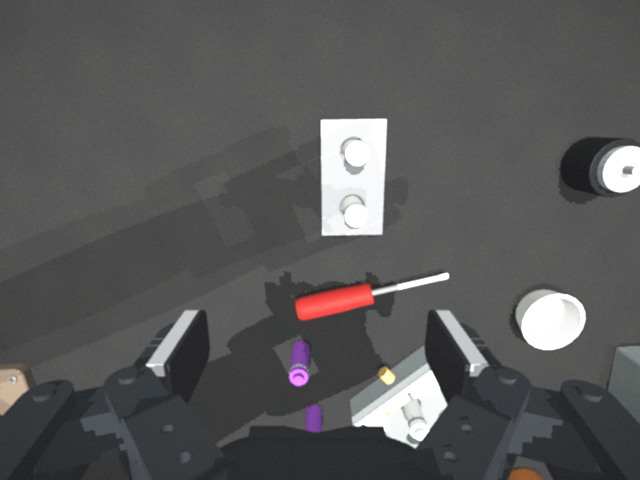

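Call:
send_rows:
  rows: "0 0 0 0 0 0 1;0 0 0 0 0 0 1;0 0 0 0 0 0 1"

```text
time: 2.38
eef_pos: [0.4595, 0.2704, 0.2693]
tcp_rot: [0.729, 0.684, -0.0, -0.0]
contact_force: [0.4, -0.1, 1.4]
opening: 1.0
finger_force: 0.0
```

```bash
cat >> h.py <<'E'
def tri(obs):
    """obs: list of (cam,uv) -> world point, least squares"""
    A=[];b=[]
    for c,uv in obs:
        E=np.array(c["extrinsics"]); o=-E[:3,:3].T@E[:3,3]
        d=E[:3,:3].T@np.array([(uv[0]-c["cx"])/c["fx"],(uv[1]-c["cy"])/c["fy"],1]); d/=np.linalg.norm(d)
        Q=np.eye(3)-np.outer(d,d); A.append(Q); b.append(Q@o)
    return np.linalg.solve(sum(A),sum(b))
def sav(c,n):
    import pickle; pickle.dump(c,open(f"pics/{n}.pkl","wb")); save(c,n)
def loadc(n):
    import pickle; return pickle.load(open(f"pics/{n}.pkl","rb"))
E
python3 - <<'E'
from h import *
s=st(); c=ctrl.read_camera("wrist"); sav(c,"w2"); find(c,["rack","cartridge_0"])
E=c["extrinsics"];print("cam",-E[:3,:3].T@E[:3,3])
a=cv2.imread("pics/w2.png"); cv2.imwrite("pics/w2c.png",cv2.resize(a[100:260,280:440],None,fx=3.7,fy=3.7,interpolation=cv2.INTER_CUBIC))
plan([0.4955,0.2655,0.2],0)
E
```

```text
{'time': 2.375, 'qpos': [0.3415, -0.041, 1.9071, 0.0, 1.2755, 0.4051], 'dq': [-0.0061, 0.0, -0.0, -0.0023, -0.0001, -0.0019], 'joint_efforts': [-0.0188, -27.6254, -29.2575, -0.0007, 0.0008, -0.0003], 'eef_pos': [0.4595, 0.2704, 0.2693], 'tcp_rot': [0.7292, 0.6843, -0.0, -0.0], 'contact_force': [0.3713, -0.146, 1.3922], 'wrist_torque': [-0.0066, 0.015, 0.0287], 'finger_force': 0.0, 'opening': 0.9997}
rack 0.78 [493 299  29] [348 176]
cartridge_0 0.86 [430  97  45] [299 370]
cartridge_0 0.76 [555  30  57] [416 423]
cartridge_0 0.62 [495 267  67] [356 217]
cartridge_0 0.61 [498 320  71] [358 157]
cam [0.46548834 0.34505547 0.389077  ]
rot [-0.   0.  -3.7] shift [-2.2 36.  69.3] q6 0.40508145203168755
```

View pics/w2c.png

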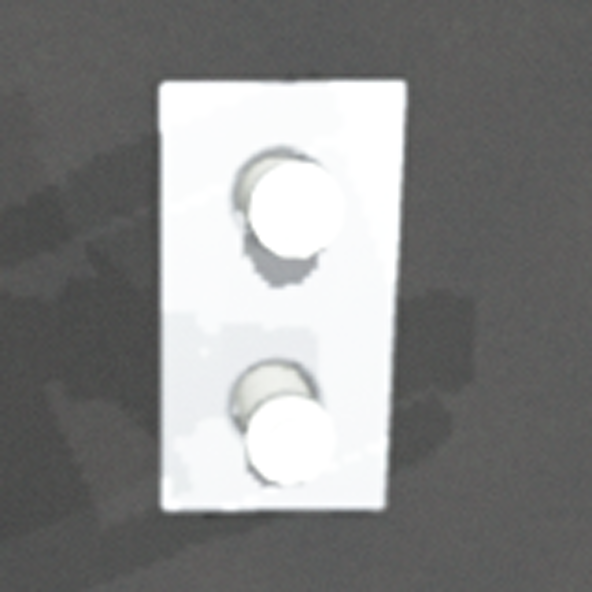

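```bash
python3 - <<'E'
from h import *
w=loadc("w2"); t=ctrl.read_camera("top")
for a,b in [((358.1,218.9),(177.7,265.3)),((360,156.2),(155,263.7))]: print(atz(w,a,.068),atz(t,b,.070),tri([(w,a),(t,b)]))
cs=[(160,82),(407,82),(385,511),(160,511)]
print([np.round(atz(w,(280+x/3.7,100+y/3.7),.03),4) for x,y in cs])
plan([0.4955,0.2655,0.2],-.06)
E
```

```text
[0.49686529 0.2658862  0.068     ] [0.49548531 0.26665785 0.07      ] [0.49601864 0.26652821 0.07075605]
[0.50007205 0.31993253 0.068     ] [0.49850159 0.31995415 0.07      ] [0.49916457 0.32001693 0.0701559 ]
[array([0.4714, 0.3495, 0.03  ]), array([0.5325, 0.3457, 0.03  ]), array([0.526 , 0.2351, 0.03  ]), array([0.465 , 0.2389, 0.03  ])]
rot [-0.  -0.  -0.3] shift [-2.1 35.9 69.3] q6 0.40508441841415505
```

In the tool's units: 206 mm / 400 = 0.515, 190 mm / 400 = 0.475.

Call:
send_rows:
  rows: "0 0 0 -0.005 0.0925 0.1 1;0 0 0 -0.005 0.0925 0.25 1;0 0 0 -0.005 0.0925 0.375 1;0 0 0 -0.005 0.0925 0.475 1;0 0 0 -0.005 0.0925 0.515 1;0 0 0 -0.005 0.0925 0.515 1;0 0 0 -0.005 0.0925 0.515 -1;0 0 0 -0.005 0.0925 0.515 -1"
  grip_force: 25

```text
time: 3.58
eef_pos: [0.4982, 0.2657, 0.0655]
tcp_rot: [0.73, 0.684, 0.002, 0.001]
contact_force: [0.6, -0.6, -0.4]
opening: 0.601
finger_force: 0.0
```

Call:
send_rows:
  rows: "0 0 0 0 0 0 -1;0 0 0 0 0 0 -1;0 0 0 0 0 0 -1"

```text
time: 3.95
eef_pos: [0.4972, 0.2653, 0.064]
tcp_rot: [0.73, 0.684, 0.0, 0.0]
contact_force: [-1.1, -0.8, 3.6]
opening: 0.212
finger_force: 27.2
```

In the tool's units: -240 mm / 400 = -0.6, -190 mm / 400 = -0.475, 22 degrees / 180 = 0.1222.

Call:
send_rows:
  rows: "0 0 0 0 0 -0.0375 -1;0 0 0 0 0 -0.1 -1;0 0 0 0 0 -0.2 -1;0 0 0.0167 -0.1 0.03 -0.3 -1;0 0 0.0444 -0.225 0.065 -0.4 -1;0 0 0.0778 -0.35 0.1025 -0.4625 -1;0 0 0.1 -0.475 0.1375 -0.4625 -1;0 0 0.1222 -0.6 0.175 -0.4625 -1"

```text
time: 4.95
eef_pos: [0.5512, 0.0195, 0.2499]
tcp_rot: [0.847, 0.531, 0.001, 0.001]
contact_force: [0.1, -0.6, -0.1]
opening: 0.216
finger_force: 27.0
```

In the tool's units: -40 mm / 400 = -0.1, -4 mm / 400 = -0.01.

Call:
send_rows:
  rows: "0 0 0 -0.1 -0.01 0 -1;0 0 0 -0.1 -0.01 0 -1;0 0 0 -0.1 -0.01 0 -1;0 0 0 -0.1 -0.01 0 -1"

```text
time: 5.45
eef_pos: [0.5302, -0.0123, 0.2486]
tcp_rot: [0.847, 0.532, 0.0, 0.0]
contact_force: [-0.4, -0.6, -0.8]
opening: 0.218
finger_force: 27.0
```

```bash
python3 - <<'E'
from h import *
s=st(); c=ctrl.read_camera("wrist"); sav(c,"w3"); find(c,["filter_head","slot","half_mark","seat_0","cartridge_0"])
t=ctrl.read_camera("top")
print(atz(t,(291.1,235.9),.0445))
E
```

```text
{'time': 5.45, 'qpos': [-0.2147, -0.0305, 1.9354, 0.0002, 1.2363, 0.2332], 'dq': [0.0028, 0.0044, -0.0005, -0.0014, 0.0001, -0.0016], 'joint_efforts': [-0.2727, -27.8579, -28.9956, -0.0083, 0.0007, 0.0012], 'eef_pos': [0.5302, -0.0123, 0.2486], 'tcp_rot': [0.8465, 0.5323, 0.0002, 0.0001], 'contact_force': [-0.3999, -0.5542, -0.7964], 'wrist_torque': [-0.0248, -0.0372, -0.0385], 'finger_force': 26.957, 'opening': 0.218}
filter_head 0.84 [573   1  41] [353 182]
filter_head 0.22 [ 744 -324   25] [616 381]
slot 0.76 [576   4  41] [354 176]
slot 0.43 [ 364 -113    6] [221 350]
half_mark 0.69 [571   4  44] [350 179]
half_mark 0.46 [600  12  68] [381 159]
half_mark 0.43 [ 536 -309   51] [439 456]
seat_0 0.49 [560 -22   9] [347 204]
seat_0 0.29 [698  97  23] [443   4]
seat_0 0.22 [484 156  19] [181  58]
cartridge_0 0.92 [434  93  55] [154 156]
cartridge_0 0.7 [604  11  64] [385 157]
cartridge_0 0.68 [535  -9 248] [321 329]
cartridge_0 0.68 [557  25  64] [325 166]
cartridge_0 0.66 [556 -20  12] [343 205]
cartridge_0 0.56 [443   1  51] [220 246]
[0.57166914 0.0029664  0.0445    ]
```

View pics/w3.png

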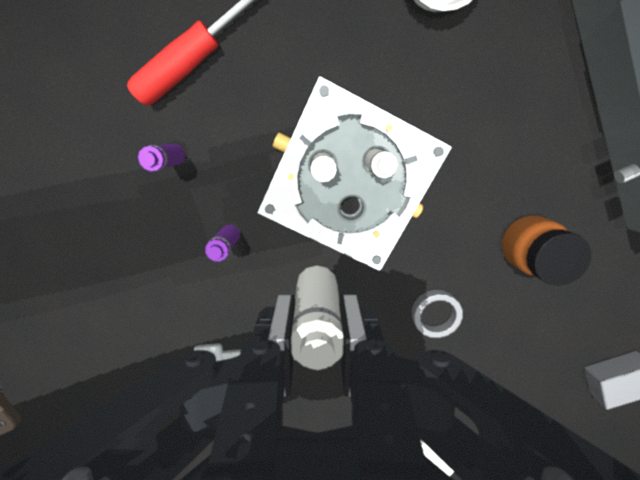

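```bash
cat > head.py <<'E'
from h import *
def head(c,guess):
    im=c["color"]; g=cv2.cvtColor(im,cv2.COLOR_RGB2GRAY)
    u,v=proj(c,[*guess,.0445]).astype(int)
    m=(g>200).astype(np.uint8); 
    cs,_=cv2.findContours(m,cv2.RETR_EXTERNAL,cv2.CHAIN_APPROX_NONE)
    k=max([q for q in cs if cv2.pointPolygonTest(q,(float(u),float(v)),False)>=0] or cs,key=cv2.contourArea)
    W=np.array([atz(c,p[0],.0445)[:2] for p in k],np.float32)*1000
    r=cv2.minAreaRect(W); print("rect",np.round(r[0],1),np.round(r[1],1),round(r[2],1))
    h=cv2.cvtColor(im,cv2.COLOR_RGB2HSV); y=((h[...,0]>15)&(h[...,0]<35)&(h[...,1]>50)&(h[...,2]>130)).astype(np.uint8)
    n,l,s,ce=cv2.connectedComponentsWithStats(y)
    for i in range(1,n):
        p=atz(c,ce[i],.046)[:2]*1000; d=p-np.array(r[0])
        if np.hypot(*d)<75 and s[i,4]>=3: print("yel",s[i,4],np.round(p,1),"r",round(np.hypot(*d),1),"ang",round(np.degrees(np.arctan2(d[1],d[0])),1))
    return r
def dark(c,P,z,thr):
    g=cv2.cvtColor(c["color"],cv2.COLOR_RGB2GRAY); u,v=proj(c,[*P,z]).astype(int)
    n,l,s,ce=cv2.connectedComponentsWithStats((g<thr).astype(np.uint8)); 
    i=min(range(1,n),key=lambda i:np.hypot(*(ce[i]-[u,v]))); print("dark",thr,s[i],ce[i],np.round(atz(c,ce[i],z)*1000,1))
E
python3 - <<'E'
from head import *
w=loadc("w3"); t=ctrl.read_camera("top"); sav(t,"t1")
for c in (w,t): head(c,(.5722,.0025))
dark(w,(.561,-.0215),.03,90);dark(w,(.561,-.0215),.03,60)
E
```

```text
rect [570.5   5.3] [124.6 141.5] 38.2
yel 28 [617.7  29.5] r 53.0 ang 27.1
yel 226 [532.2  58.1] r 65.2 ang 126.0
yel 23 [526.6  28.8] r 49.8 ang 152.0
yel 85 [614.3 -46.8] r 68.1 ang -50.0
yel 27 [572.8 -49.9] r 55.3 ang -87.7
rect [ 634.9 -518. ] [685.1 637. ] 89.7
dark 90 [340 197  19  17 256] [349.4609375 204.78125  ] [562.  -19.2  30. ]
dark 60 [341 197  17  16 175] [348.58285714 204.85714286] [561.2 -18.9  30. ]
```

In the tool's units: 157 mm / 400 = 0.3925, 140 mm / 400 = 0.35.

Call:
send_rows:
  rows: "0 0 0 0.005 0.0425 0 -1;0 0 0 0.01 0.0825 0 -1;0 0 0 0.01 0.0825 0.125 -1;0 0 0 0.01 0.0825 0.25 -1;0 0 0 0.01 0.0825 0.35 -1;0 0 0 0.01 0.0825 0.3925 -1;0 0 0 0.01 0.0825 0.3925 -1;0 0 0 0.01 0.0825 0.3925 -1"

```text
time: 6.85
eef_pos: [0.5631, -0.0243, 0.0934]
tcp_rot: [0.847, 0.532, 0.001, 0.001]
contact_force: [0.6, -0.3, -0.3]
opening: 0.215
finger_force: 27.0
```

```bash
python3 - <<'E'
from h import *
s=st(); plan([.562,-.0232,.064]); c=ctrl.read_camera("wrist"); sav(c,"w4"); c=ctrl.read_camera("side"); sav(c,"s4")
a=cv2.imread("pics/w4.png"); b=cv2.imread("pics/s4.png")
u,v=proj(c,[.562,-.023,.05]).astype(int);f=cv2.resize(b[v-60:v+60,u-60:u+60],None,fx=3,fy=3,interpolation=cv2.INTER_CUBIC)
cv2.imwrite("pics/c4.png",np.hstack([a[60:420,100:540],f]))
E
```

```text
{'time': 6.85, 'qpos': [-0.2231, 0.2298, 1.9644, 0.0, 0.9437, 0.2263], 'dq': [0.0007, -0.0121, -0.0031, -0.0014, -0.0033, -0.0023], 'joint_efforts': [-0.0024, -32.8125, -23.8616, -0.0, 0.0185, -0.0], 'eef_pos': [0.5631, -0.0243, 0.0934], 'tcp_rot': [0.8469, 0.5318, 0.0013, 0.0013], 'contact_force': [0.5628, -0.2638, -0.3169], 'wrist_torque': [-0.0663, -0.0625, -0.0328], 'finger_force': 26.9515, 'opening': 0.215}
shift [ 0.5 -1.6 29.4]
```

View pics/c4.png

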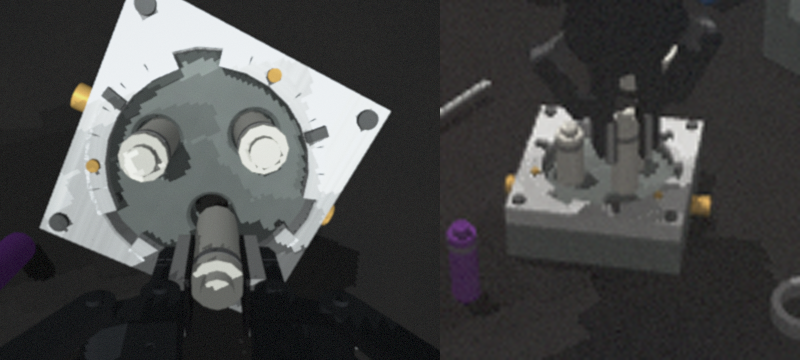

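In the tool's units: 15 mm / 400 = 0.0375, 12 mm / 400 = 0.03.

Call:
send_rows:
  rows: "0 0 0 0 -0.0038 0 -1;0 0 0 0 -0.0038 0.01 -1;0 0 0 0 -0.0038 0.02 -1;0 0 0 0 -0.0038 0.03 -1;0 0 0 0 -0.0038 0.0375 -1;0 0 0 0 -0.0038 0.0375 -1"

```text
time: 7.7
eef_pos: [0.5598, -0.0232, 0.0758]
tcp_rot: [0.847, 0.532, -0.0, -0.0]
contact_force: [0.3, 0.9, -0.4]
opening: 0.216
finger_force: 27.0
```

In the tool's units: 12 mm / 400 = 0.03, 11 mm / 400 = 0.0275.

Call:
send_rows:
  rows: "0 0 0 0 0.0018 0.01 -1;0 0 0 0 0.0025 0.02 -1;0 0 0 0 0.0025 0.0275 -1;0 0 0 0 0.0025 0.03 -1;0 0 0 0 0.0025 0.03 -1"

```text
time: 8.32
eef_pos: [0.5611, -0.0237, 0.0643]
tcp_rot: [0.847, 0.532, 0.0, 0.0]
contact_force: [-0.3, -0.7, -0.3]
opening: 0.214
finger_force: 27.1
```

In the tool's units: -100 mm / 400 = -0.25, -60 mm / 400 = -0.15.

Call:
send_rows:
  rows: "0 0 0 0 0 0.0038 -1;0 0 0 0 0 0.0038 -1;0 0 0 0 0 0.0038 -0.3;0 0 0 0 0 0.0038 -0.3;0 0 0 0 0 0.0038 -0.3;0 0 0 0 0 -0.05 -0.3;0 0 0 0 0 -0.15 -0.3;0 0 0 0 0 -0.25 -0.3"

```text
time: 9.32
eef_pos: [0.5606, -0.0237, 0.1649]
tcp_rot: [0.847, 0.532, -0.0, -0.0]
contact_force: [1.2, -0.0, -0.6]
opening: 0.348
finger_force: 0.0
```

In the tool's units: -90 mm / 400 = -0.225, -60 mm / 400 = -0.15.

Call:
send_rows:
  rows: "0 0 0 0 0 -0.15 1;0 0 0 -0.075 0 -0.225 1;0 0 0 -0.125 0 -0.225 1;0 0 0 -0.125 0 -0.225 1;0 0 0 -0.125 0 -0.225 1"

```text
time: 9.95
eef_pos: [0.5384, -0.0683, 0.2519]
tcp_rot: [0.847, 0.532, -0.001, -0.002]
contact_force: [-0.4, 0.1, -0.1]
opening: 1.0
finger_force: 0.0
```

```bash
python3 - <<'E'
from head import *
s=st(); w=ctrl.read_camera("wrist"); sav(w,"w5"); find(w,["cartridge_0","lid"]); head(w,(.5722,.0025))
t=ctrl.read_camera("top"); sav(t,"t5"); print(find(t,["cartridge_0","lid"]))
a=cv2.imread("pics/w5.png"); b=cv2.imread("pics/t5.png")
u,v=proj(w,[.572,.003,.05]).astype(int); print(u,v)
f=cv2.resize(a[max(v-80,0):v+70,u-90:u+90],(600,int(600*(v+70-max(v-80,0))/180)),interpolation=cv2.INTER_CUBIC)
cv2.imwrite("pics/c5.png",f)
E
```

```text
{'time': 9.95, 'qpos': [-0.3134, -0.0025, 1.9016, 0.0005, 1.2466, 0.1363], 'dq': [0.0108, 0.0055, -0.0095, -0.0017, 0.0025, -0.0033], 'joint_efforts': [-0.2872, -29.2892, -29.1866, -0.0104, 0.0053, 0.0001], 'eef_pos': [0.5384, -0.0683, 0.2519], 'tcp_rot': [0.847, 0.5316, -0.0011, -0.0017], 'contact_force': [-0.3707, 0.1127, -0.1363], 'wrist_torque': [0.0044, 0.0202, -0.0301], 'finger_force': 0.0, 'opening': 1.0004}
cartridge_0 0.97 [599   7  65] [345 102]
cartridge_0 0.85 [445   1  57] [182 193]
cartridge_0 0.84 [556  23  69] [284 107]
cartridge_0 0.77 [562 -23  67] [319 160]
cartridge_0 0.75 [437  91  51] [117  96]
lid 0.79 [ 378 -256   22] [261 414]
lid 0.71 [ 528 -270   49] [392 392]
lid 0.31 [603   6  65] [350 101]
rect [570.1   5.9] [123.6 131.9] 38.3
yel 46 [618.   29.4] r 53.3 ang 26.2
yel 165 [531.8  54.6] r 62.0 ang 128.2
yel 38 [526.5  28.7] r 49.3 ang 152.4
yel 149 [613.6 -49.5] r 70.4 ang -51.9
yel 38 [572.8 -50.3] r 56.2 ang -87.3
cartridge_0 0.36 [ 396 -135   11] [347 310]
cartridge_0 0.22 [ 588 -189   12] [369 232]
lid 0.61 [ 473 -433   54] [473 279]
lid 0.57 [ 362 -291   54] [414 326]
lid 0.56 [ 509 -295   47] [415 263]
None
315 123
```

View pics/c5.png

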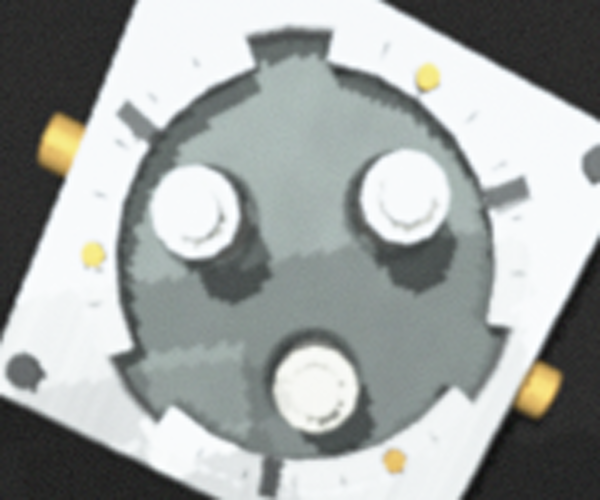

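In the tool's units: -264 mm / 400 = -0.66, -240 mm / 400 = -0.6, -6 degrees / 180 = -0.0333.

Call:
send_rows:
  rows: "0 0 -0.0056 -0.125 0.0375 -0.015 1;0 0 -0.0167 -0.25 0.075 -0.03 1;0 0 -0.0278 -0.375 0.1125 -0.045 1;0 0 -0.0333 -0.5 0.15 -0.045 1;0 0 -0.0333 -0.6 0.18 -0.045 1;0 0 -0.0333 -0.66 0.1975 -0.045 1;0 0 -0.0333 -0.66 0.1975 -0.045 1;0 0 -0.0333 -0.66 0.1975 -0.045 1"

```text
time: 11.25
eef_pos: [0.4961, -0.3398, 0.2721]
tcp_rot: [0.818, 0.576, 0.0, -0.0]
contact_force: [0.6, -0.6, 0.2]
opening: 0.997
finger_force: 0.0
```

```bash
python3 - <<'E'
from h import *
s=ctrl.get_state(); print(s["eef_pos"],s["tcp_rot"]); w=ctrl.read_camera("wrist"); sav(w,"w6"); find(w,["lid"])
E
```

```text
[ 0.49606866 -0.33978028  0.27212603] [ 8.17657258e-01  5.75705101e-01  2.24239936e-04 -4.41542672e-04]
lid 0.95 [ 476 -432   53] [328 303]
lid 0.91 [ 518 -296   48] [322 158]
lid 0.72 [ 374 -294   55] [174 211]
lid 0.67 [ 750 -332   26] [571 109]
```

In the tool's units: 50 mm / 400 = 0.125, 45 mm / 400 = 0.1125.

Call:
send_rows:
  rows: "0 0 0 0.0625 0 0.0625 1;0 0 0 0.1125 0 0.125 1;0 0 0 0.125 0 0.125 1;0 0 0 0.125 0 0.125 1;0 0 0 0.125 0 0.125 1"

```text
time: 11.98
eef_pos: [0.5132, -0.2947, 0.2241]
tcp_rot: [0.818, 0.575, 0.0, 0.002]
contact_force: [0.1, -0.1, 0.3]
opening: 0.999
finger_force: 0.0
```

```bash
python3 - <<'E'
from h import *
s=ctrl.get_state(); print(s["eef_pos"],s["tcp_rot"]); w=ctrl.read_camera("wrist"); sav(w,"w7"); find(w,["lid"])
o=[]
for n in("w6","w7"):
    c=loadc(n); a=cv2.imread(f"pics/{n}.png"); u,v=proj(c,[.509,-.294,.06]).astype(int); x0=max(u-100,0);y0=max(v-100,0); print(n,x0,y0)
    o.append(cv2.resize(a[y0:y0+200,x0:x0+200],(400,400),interpolation=cv2.INTER_CUBIC))
cv2.imwrite("pics/c7.png",np.hstack(o))
E
```

```text
[ 0.51322692 -0.29466277  0.22414078] [8.17936429e-01 5.75306544e-01 2.88982051e-04 1.51522955e-03]
lid 0.94 [ 374 -286   57] [152 272]
lid 0.9 [ 521 -294   50] [324 220]
lid 0.61 [ 480 -429   48] [329 368]
w6 211 61
w7 209 128
```

View pics/c7.png

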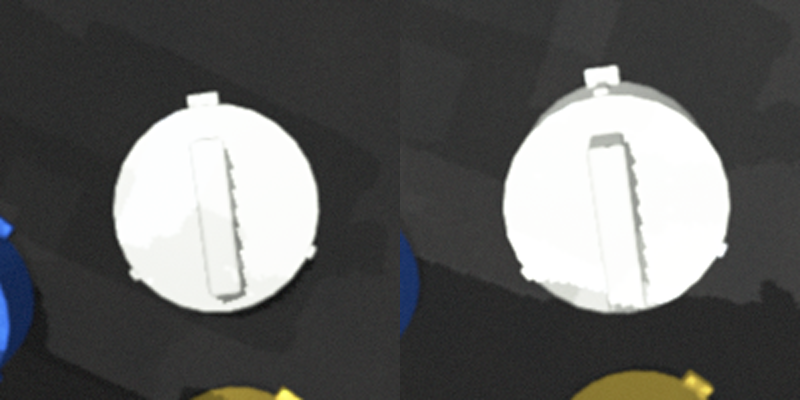

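```bash
python3 - <<'E'
from h import *
a=loadc("w6"); b=loadc("w7"); fa=lambda x,y:(211+x/2,61+y/2); fb=lambda x,y:(209+x/2,128+y/2)
p=lambda v:np.round(v*1000,1)
print("cap",p(tri([(a,fa(216,208)),(b,fb(216.5,204))])),p(atz(a,fa(216,208),.052)),p(atz(b,fb(216.5,204),.052)))
print("lug",p(tri([(a,fa(203,99)),(b,fb(202,74))])),p(atz(a,fa(203,99),.006)),p(atz(b,fb(202,74),.006)))
for n,q,r in[("hl far",(191,140),(190,150)),("hr far",(219,138),(225,147)),("hl near",(209,298),(208,308)),("hr near",(239,295),(247,306))]:
    print(n,p(tri([(a,fa(*q)),(b,fb(*r))])),p(atz(a,fa(*q),.084)),p(atz(b,fb(*r),.084)))
t=loadc("t5")
E
```

```text
cap [ 513.6 -300.2   49.2] [ 513.7 -300.    52. ] [ 513.9 -299.5   52. ]
lug [ 524.  -252.6    6.3] [ 524.  -252.6    6. ] [ 523.9 -252.6    6. ]
hl far [ 514.4 -269.    86. ] [ 514.1 -268.8   84. ] [ 514.5 -269.4   84. ]
hr far [ 525.7 -272.1   84.9] [ 524.8 -271.9   84. ] [ 526.5 -272.6   84. ]
hl near [ 498.1 -333.7   71. ] [ 499.3 -331.2   84. ] [ 500.  -328.5   84. ]
hr near [ 512.2 -336.7   73.7] [ 511.6 -334.2   84. ] [ 514.1 -332.7   84. ]
```

In the tool's units: 140 mm / 400 = 0.35, 130 mm / 400 = 0.325, -7 degrees / 180 = -0.0389.

Call:
send_rows:
  rows: "0 0 -0.0389 -0.0125 0.005 0.125 1;0 0 -0.0389 -0.0125 0.005 0.25 1;0 0 -0.0389 -0.0125 0.005 0.325 1;0 0 -0.0389 -0.0125 0.005 0.35 1;0 0 -0.0389 -0.0125 0.005 0.35 1;0 0 -0.0389 -0.0125 0.005 0.35 1"
  grip_force: 60

```text
time: 12.82
eef_pos: [0.514, -0.3002, 0.0845]
tcp_rot: [0.781, 0.624, 0.0, 0.002]
contact_force: [0.5, 0.4, 0.4]
opening: 0.997
finger_force: 0.0
```

```bash
python3 - <<'E'
from h import *
plan([.5133,-.3003,.077],np.radians(-12.7))
E
```

```text
rot [ 0.2  0.1 -0.1] shift [-0.2 -0.7  7.5] q6 -0.47635750947005384
```

In the tool's units: 7 mm / 400 = 0.0175, 5 mm / 400 = 0.0125.

Call:
send_rows:
  rows: "0 0 0 0 -0.0013 0.0125 1;0 0 0 0 -0.0013 0.0175 1;0 0 0 0 -0.0013 0.0175 -1;0 0 0 0 -0.0013 0.0175 -1;0 0 0 0 -0.0013 0.0175 -1;0 0 0 0 -0.0013 0.0175 -1;0 0 0 0 -0.0013 0.0175 -1;0 0 0 0 -0.0013 0.0175 -1"
  grip_force: 60

```text
time: 13.82
eef_pos: [0.5125, -0.2992, 0.0755]
tcp_rot: [0.781, 0.624, 0.0, 0.0]
contact_force: [-0.8, -0.7, 0.3]
opening: 0.149
finger_force: 58.7
```

```bash
python3 - <<'E'
from h import *
s=ctrl.get_state(); M=R.from_quat(s["tcp_rot"]).as_matrix(); print(s["eef_pos"],np.degrees(np.arctan2(M[1,1],M[0,1])),s["contact_force"],s["wrist_torque"],s["opening"],s["finger_force"])
E
```

```text
[ 0.51247907 -0.29918954  0.0754752 ] -12.749020114546877 [-0.76874006 -0.74313608  0.28646838] [ 0.02300461 -0.00682232 -0.02464898] 0.14901470391544225 58.72814476490021
```

In the tool's units: 262 mm / 400 = 0.655, -110 mm / 400 = -0.275, 8 degrees / 180 = 0.0444.

Call:
send_rows:
  rows: "0 0 0 0 0 -0.0375 -1;0 0 0 0 0 -0.125 -1;0 0 0 0.05 0 -0.2375 -1;0 0 0 0.1625 -0.005 -0.275 -1;0 0 0.0111 0.2875 -0.0075 -0.275 -1;0 0 0.0222 0.4125 -0.01 -0.275 -1;0 0 0.0333 0.5375 -0.015 -0.275 -1;0 0 0.0444 0.655 -0.0175 -0.275 -1"

```text
time: 14.82
eef_pos: [0.5633, -0.0402, 0.1862]
tcp_rot: [0.823, 0.568, 0.0, 0.0]
contact_force: [0.3, 0.6, -2.6]
opening: 0.153
finger_force: 58.6
```

In the tool's units: 46 mm / 400 = 0.115, 30 mm / 400 = 0.075, 1 degrees / 180 = 0.0056.

Call:
send_rows:
  rows: "0 0 0.0056 0.075 -0.0025 0 -1;0 0 0.0056 0.115 -0.0025 0 -1;0 0 0.0056 0.115 -0.0025 0 -1;0 0 0.0056 0.115 -0.0025 0 -1;0 0 0.0056 0.115 -0.0025 0 -1"

```text
time: 15.45
eef_pos: [0.5785, 0.0003, 0.1853]
tcp_rot: [0.828, 0.56, -0.0, -0.0]
contact_force: [0.2, 0.3, -0.8]
opening: 0.151
finger_force: 58.6
```

```bash
python3 - <<'E'
from h import *
s=ctrl.get_state(); M=R.from_quat(s["tcp_rot"]).as_matrix(); print(s["eef_pos"],np.degrees(np.arctan2(M[1,1],M[0,1])),s["contact_force"],s["opening"])
plan([.5727,.0035,.15],np.radians(-21.8))
w=ctrl.read_camera("wrist"); sav(w,"w8"); c=ctrl.read_camera("side"); sav(c,"s8"); t=ctrl.read_camera("top"); sav(t,"t8")
b=cv2.imread("pics/s8.png");u,v=proj(c,[.572,.003,.1]).astype(int);f=cv2.resize(b[v-75:v+75,u-60:u+60],None,fx=3,fy=3,interpolation=cv2.INTER_CUBIC)
a=cv2.imread("pics/w8.png")
cv2.imwrite("pics/c8.png",np.hstack([a[0:450,100:540],f]))
E
```

```text
[5.78534161e-01 2.54040944e-04 1.85290239e-01] -21.83275336784094 [ 0.23862797  0.2520933  -0.79826179] 0.15066263752483974
rot [-0.  0. -0.] shift [ 0.9 -6.6 35.3] q6 0.2064099098627237
```

View pics/c8.png

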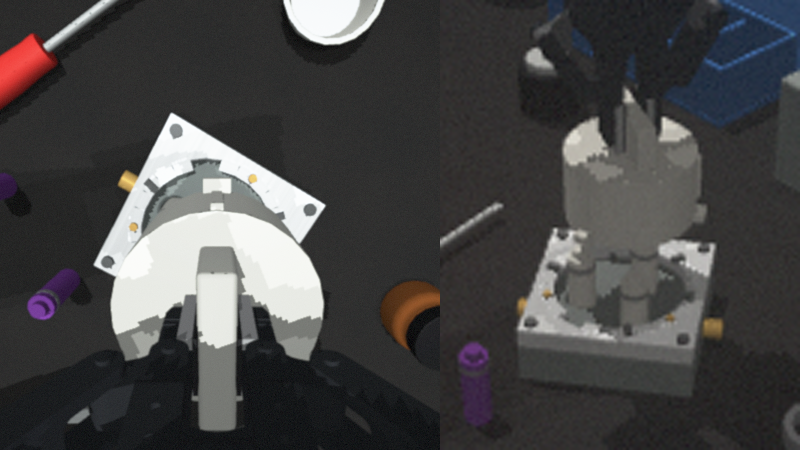

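The lid is held level above the head; lug at about (317,185) in the wrist image, the slot just beyond it. I'll check the lid's centre in the grip from that pixel.

```bash
python3 - <<'E'
from h import *
w=loadc("w8"); s=ctrl.get_state(); M=R.from_quat(s["tcp_rot"]).as_matrix()
for n,uv,z in[("lug outer top edge",(317,179),.1155),("lug mid",(317,185),.1155),("handle far top",(318,272),.1935),("slot far mid",(307,159),.0445)]:
    p=atz(w,uv,z); print(n,np.round(p*1000,1),np.round(M.T@(p-s["eef_pos"])*1000,1))
E
```

```text
lug outer top edge [598.7  46.5 115.5] [50.1  1.6 69.8]
lug mid [597.6  43.7 115.5] [47.1  1.6 69.8]
handle far top [591.8  28.3 193.5] [30.6  1.9 -8.2]
slot far mid [593.9  53.1  44.5] [ 54.4  -5.3 140.8]
```

In the tool's units: 58 mm / 400 = 0.145, 55 mm / 400 = 0.1375.

Call:
send_rows:
  rows: "0 0 0 0.0013 -0.0163 0 -1;0 0 0 0.0013 -0.0163 0.0375 -1;0 0 0 0.0013 -0.0163 0.0875 -1;0 0 0 0.0013 -0.0163 0.1375 -1;0 0 0 0.0013 -0.0163 0.145 -1;0 0 0 0.0013 -0.0163 0.145 -1;0 0 0 0.0013 -0.0163 0.145 -1"

```text
time: 16.48
eef_pos: [0.5736, 0.0042, 0.1281]
tcp_rot: [0.828, 0.561, 0.001, 0.001]
contact_force: [-0.3, 0.3, -1.1]
opening: 0.156
finger_force: 58.5
```

```bash
python3 - <<'E'
from h import *
s=ctrl.get_state();print(s["eef_pos"],s["contact_force"],s["wrist_torque"]);plan([.5727,.0035,.1055],np.radians(-21.8))
w=ctrl.read_camera("wrist"); sav(w,"w9"); print(np.round(ctrl.get_state()["eef_pos"],4))
E
```

```text
[0.57356678 0.00415062 0.12814269] [-0.27785332  0.34548316 -1.07872557] [-0.02693752  0.05618385  0.00217807]
rot [ 0.1 -0.   0. ] shift [-0.9 -0.6 22.6] q6 0.2100279737639914
[0.5736 0.0041 0.1283]
```

Call:
send_rows:
  rows: "0 0 0 -0.0008 -0.005 0 -1;0 0 0 -0.0008 -0.005 0 -1;0 0 0 -0.0008 -0.005 0.01 -1;0 0 0 -0.0008 -0.005 0.02 -1;0 0 0 -0.0008 -0.005 0.0275 -1;0 0 0 -0.0008 -0.005 0.0275 -1;0 0 0 -0.0008 -0.005 0.0275 -1"

```text
time: 17.4
eef_pos: [0.5709, 0.0047, 0.1163]
tcp_rot: [0.828, 0.561, -0.0, -0.0]
contact_force: [0.6, -0.5, -2.2]
opening: 0.154
finger_force: 58.5
```

```bash
python3 - <<'E'
from h import *
s=ctrl.get_state();print(s["eef_pos"],s["contact_force"],s["wrist_torque"]);plan([.5715,.0047,.1055],np.radians(-21.8))
E
```

```text
[0.57088907 0.00474203 0.11625427] [ 0.62113146 -0.49328011 -2.2440675 ] [ 0.02663898 -0.10044441 -0.02706339]
rot [-0.  0.  0.] shift [ 0.2  0.6 10.8] q6 0.21023714758804068
```

Call:
send_rows:
  rows: "0 0 0 0 0.0008 0.0075 -1;0 0 0 0 0.0008 0.015 -1;0 0 0 0 0.0008 0.0225 -1;0 0 0 0 0.0008 0.0275 -1;0 0 0 0 0.0008 0.0275 -1;0 0 0 0 0.0008 0.0275 -1"

```text
time: 18.15
eef_pos: [0.5712, 0.0046, 0.1055]
tcp_rot: [0.828, 0.561, 0.0, 0.0]
contact_force: [-0.2, -0.1, -0.3]
opening: 0.152
finger_force: 58.7
```

```bash
python3 - <<'E'
from h import *
s=ctrl.get_state();print(s["eef_pos"],s["contact_force"],s["wrist_torque"]);plan([.5715,.0047,.1055],np.radians(-21.8))
E
```

```text
[0.57124541 0.0045761  0.1054743 ] [-0.22661236 -0.07953263 -0.28770139] [ 0.04093694  0.06630415 -0.04334573]
rot [0.  0.  0.1] shift [ 0.2  0.2 -0. ] q6 0.21015012327596
```

In the tool's units: 1.2 mm / 400 = 0.003, 1 mm / 400 = 0.0025, 22 degrees / 180 = 0.1222.

Call:
send_rows:
  rows: "0 0 0 0 0 0.0025 -1;0 0 0.0222 0 0.0003 0.003 -1;0 0 0.0444 0 0.0005 0.003 -1;0 0 0.0722 -0.0003 0.0008 0.003 -1;0 0 0.1 -0.0003 0.001 0.003 -1;0 0 0.1222 -0.0005 0.0015 0.003 -1;0 0 0.1222 -0.0005 0.0015 0.003 -1"
  grip_force: 80

```text
time: 19.02
eef_pos: [0.5724, 0.0042, 0.1055]
tcp_rot: [0.92, 0.393, 0.001, 0.0]
contact_force: [-1.2, 0.5, 5.1]
opening: 0.155
finger_force: 78.8
```

```bash
cat >> h.py <<'E'
def yaw():
    s=ctrl.get_state();M=R.from_quat(s["tcp_rot"]).as_matrix();y=np.degrees(np.arctan2(M[1,1],M[0,1]));print(np.round(s["eef_pos"],4),"yaw",round(y,2),"turned",round(-21.8-y,2),"F",np.round(s["contact_force"],2),"T",np.round(s["wrist_torque"],3),s["opening"],s["finger_force"])
E
python3 -c "
from h import *
yaw()"
```

```text
[0.5724 0.0042 0.1055] yaw -43.75 turned 21.95 F [-1.2   0.53  5.15] T [ 0.082  0.291 -0.059] 0.15484937473450563 78.82635712623596
```

In the tool's units: 0.3 mm / 400 = 0.0008, 0.2 mm / 400 = 0.0005, 16.3 degrees / 180 = 0.0906.

Call:
send_rows:
  rows: "0 0 0.0222 0 0.0003 0 -1;0 0 0.0444 -0.0003 0.0005 0 -1;0 0 0.0667 -0.0003 0.0005 0 -1;0 0 0.0889 -0.0003 0.0008 0 -1;0 0 0.0906 -0.0003 0.0008 0 -1;0 0 0.0906 -0.0003 0.0008 0 -1;0 0 0.0906 -0.0003 0.0008 0 -1"

```text
time: 19.9
eef_pos: [0.5725, 0.004, 0.1055]
tcp_rot: [0.966, 0.259, 0.001, 0.0]
contact_force: [-2.3, 0.6, 5.7]
opening: 0.152
finger_force: 78.8
```

```bash
python3 - <<'E'
from h import *
yaw()
w=ctrl.read_camera("wrist"); sav(w,"w10"); s=ctrl.get_state(); h=cv2.cvtColor(w["color"],cv2.COLOR_RGB2HSV)
y=((h[...,0]>15)&(h[...,0]<35)&(h[...,1]>50)&(h[...,2]>110)).astype(np.uint8)
n,l,S,ce=cv2.connectedComponentsWithStats(y)
for i in range(1,n):
    if S[i,4]>10: p=atz(w,ce[i],.046)[:2]*1000; d=p-[572.4,2.7]; print(S[i,4],ce[i],p,np.degrees(np.arctan2(d[1],d[0])),np.hypot(*d))
M=R.from_quat(s["tcp_rot"]).as_matrix(); print("lug0 foot proj",[proj(w,[*(s["eef_pos"][:2]+M[:2,0]*r),z]) for r,z in((.046,.08),(.046,.046))])
t=ctrl.read_camera("side"); find(t,["lid","cartridge_0"])
t=ctrl.read_camera("top"); find(t,["screwdriver","lock_ring","screw_cup","wrench","flux_jar"])
E
```

```text
[0.5725 0.004  0.1055] yaw -59.96 turned 38.16 F [-2.33  0.57  5.66] T [0.125 0.299 0.118] 0.15188474354205453 78.84245038032532
127 [315.45669291 179.97637795] [618.34577043  29.46551713] 30.22276065474569 53.173364832696116
251 [439.05976096 245.64940239] [621.08439429 -41.11399635] -41.98593902176969 65.49684361308647
146 [193.02739726 278.51369863] [542.40002375  59.03193574] 118.03785309711378 63.822296725229556
lug0 foot proj [array([312.87130401, 207.67456613]), array([313.52606881, 193.32488193])]
lid 0.77 [552 -15  83] [303 236]
lid 0.75 [ 348 -307   54] [330 388]
lid 0.71 [ 461 -448   57] [448 402]
cartridge_0 0.69 [427  85  35] [228 257]
cartridge_0 0.57 [435  -8  43] [257 274]
cartridge_0 0.51 [501 311  55] [198 194]
screwdriver 0.97 [483 162  22] [225 272]
screwdriver 0.49 [495 286  27] [174 267]
lock_ring 0.72 [ 593 -172   13] [362 230]
screw_cup 0.87 [715 133   7] [241 180]
wrench 0.64 [ 396 -135    8] [347 310]
flux_jar 0.74 [ 705 -132   61] [348 181]
```

```bash
python3 -c "
from h import *
yaw(); print(ctrl.sign_off())"
```

```text
[0.5725 0.004  0.1055] yaw -59.96 turned 38.16 F [-0.8   2.02  5.13] T [0.163 0.304 0.142] 0.15214195744164113 78.84279727935791
the job is handed in; nothing more can be done
None
```

The spare cartridge is home in the empty pocket, and the job is handed in with the lid fully down, still gripped and held about 38° (0.67 rad) clockwise at the halfway studs, well short of the lock (catch about 0.59 by calculation, click at 0.95).

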